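# Take the play out of a hand-truck wheel bearing

### The arm

A 6-joint arm with a two-finger parallel gripper is mounted at the origin on the work surface. World frame = base frame: x ahead of the robot, y to its left, z up, the work surface at z = 0. Lengths are in m, angles in rad, forces in N, time in s.
With the tool pointing down it reaches from about 0.275 to 0.825 m from the base axis. Payload 5.2 kg.
Tool frame: the origin (TCP) lies between the finger pads; the fingertips stand 17 mm ahead of it and the grasp point (between the pads) lies 2 mm behind it; z points along the fingers, y is the line along which they close (so a half turn about z gives the same grasp; the last joint's range is limited). The gripper opens to 93 mm and grips with 3 to 60 N. Pads are 15 mm wide; open, the fingers measure 128 mm over their backs; the gripper's body (75 mm by 188 mm) begins 65 mm behind the grasp point.
Start: joints at [0.993, 0.259, 1.535, -0, 1.348, -0.203], TCP at [0.201, 0.512, 0.236] pointing down, gripper open.
Joint ranges: [-3.14, 3.14], [-0.91, 2.08], [0.19, 2.58], [-1.22, 4.36], [0.22, 2.71], [-3.12, 3.12]. Speed limits (rad/s): [2.57, 2.57, 3.14, 3.14, 3.14, 3.14].

### API

Orientations are given as a rotation vector (axis times angle).
In Python, from rig import bot gives the robot as it stands. The module is installed in compiled form; this text tells all that it offers. Calls block until the motion is done:
- bot.move_pose(position, orientation): joint-space move of the TCP to a pose.
- bot.move_straight(position, speed=0.15, rot=None, guard=None): straight line of the TCP; rot=None keeps the orientation; speed is the mean speed in m/s. With guard (N) it stops when the force on the tool has changed by that much, and returns True; else False.
- bot.set_joints(angles): joint-space move.
- bot.let_go() and bot.gripper_close(): open the fingers fully, or close them until they stop; the grip force is fixed at half the most.
- bot.pause(seconds).
- bot.ik(position, orientation): joint angles nearest the present ones, or None.
- bot.read_camera(name): name is "scene" or "side" or "wrist"; returns a dict with "pixels" (480x640x3 uint8, red, green, blue), "vertical_fov" (degrees; the focal length in pixels is half the picture's height over the tangent of half this angle, whatever the lens; pixels are square), "cx", "cy" (the principal point, pixels), "k1" (the pictures are not rectified: a ray, as slopes to the right and down, at radius r is drawn at 1 + k1 r^2 times it, then the intrinsics apply), "origin" and "orientation" of the camera in the world; the wrist camera has in their place "T_tool_cam" (4x4, takes a point from camera to tool coordinates, whose origin is the TCP and whose axes are the flange's). Camera axes: x right, y down, z forward; pixel columns grow to the right and rows downward; lengths in m; the calibration is good to about 2 mm. A picture is of the moment at which its call begins: read the wrist's pose just before it. There is no depth.
A pose or a line that the arm cannot do raises bot.PlanningError and nothing moves.
- bot.hand_in(): hands the job in; it is judged then, once.
Readings, each from a call of its own:
- bot.read_t(): time.
- bot.read_joint_positions(): joint angles.
- bot.read_dq(): joint speeds.
- bot.read_joint_torque(): joint torques, N m.
- bot.read_ee_pos(): TCP position.
- bot.read_eef_rot(): TCP orientation.
- bot.read_wrist_force(): force on the tool from outside, world axes, zero at the start.
- bot.read_moment(): the same for the moment, N m.
- bot.read_grip_width(): finger opening in m.
- bot.read_grasp_force(): force on a finger pad.
Only numpy, scipy, OpenCV 4.12 (cv2) and the standard library are available. Lean on these libraries where they do the work, as an engineer would, in place of code of your own. Each camera call takes 0.05 s, during which the arm holds its last target. There are 200 camera calls.

### The job

The hand-truck wheel on the jig wobbles on its axle: feel the play by gently pushing the wheel's left rim down to its stop, then its right rim, then turn the bar nut clockwise until the play is gone and the bearing is just lightly nipped (about ten degrees past the point where the play vanishes), not tight. Check it by pushing firmly but gently on the left rim and then on the right rim once more, and leave everything else on the bench where it is.

Things in the scene. Friction and masses are not known exactly. Their poses are not given: they have to be found in the camera images.
- jig: plywood board 320 (x) x 250 (y) x 18 mm, fixed to the bench, carrying the axle stub and wheel at its middle. Origin at the centre of its underside, z up; the axle is its z axis. Its +y side is the wheel's left seen from the robot, -y the right.
- wheel: hand-truck wheel lying flat, axle upright: black rubber tyre 172 mm wide, round section 36 mm (crest circle radius 68 mm), grey disc, steel hub. Origin at the wheel's centre, 62 mm above the bench; level, its axes are those of the jig. About 0.8 kg. It does not spin; it rocks about its x axis through the origin, one rim down, the other up. Never press it with more than 25 N.
- rim_left (a point): crest (top) of the tyre at the left, +y of the wheel, 68 mm from the axle: where to press the left rim down. 80 mm above the bench when the wheel is level. Loose, it goes 1.5 to 4.8 mm either way against light friction (below 1 N), stays where it is left, and stops when the hub meets the washer under the nut. Past the stop it yields about 0.9 mm under 5 N; once nipped, about 0.3 mm.
- rim_right (a point): crest (top) of the tyre at the right, -y of the wheel, 68 mm from the axle: where to press the right rim down. Behaves as the left rim; when one goes down the other rises as much.
- nut_bar (a point): centre of the nut's cross-bar: steel bar 60 mm long (this point's x), 12 mm thick (y), 22 mm high, on the axle, about 127 mm above the bench, on a stem 28 mm wide above a pressure washer (top at about 89 mm). Take it from above, fingers closing along its y.
- nut (a joint): turn of the bar nut, rad; 0 at the start, grows clockwise seen from above = tightening. Each rad lowers nut and washer by 1.5 mm and takes 3.4 mm off the rim's travel either way from level. The play is gone after 0.45 to 1.4 rad, different each time: only rocking tells. It turns with about 0.12 N m, stays where it is left, and hardly gets stiffer when too tight.
- washer: round pressure washer, 68 mm wide, 8 mm thick; does not turn, goes down with the nut; origin on its underside at the axle. It bears on the hub 30 mm left and right of the axle. That force is the preload, to end at 0.5 to 40 N: 0 to about 0.34 rad of nut past the point where the play vanishes.
- grease_tin: tin, 54 mm wide, 32 mm high, on a corner of the jig; leave alone. Origin under its centre.
- spare_washer: steel ring, 40 mm wide, 8 mm high, on a corner of the jig; leave alone. Origin under its centre.
- bush: brass cylinder, 26 mm wide, 30 mm high, on a corner of the jig; leave alone. Origin under its centre.
- paint_can: can, 110 mm wide, 125 mm high, on the bench; leave alone. Origin under its centre.
- jar: glass jar, 80 mm wide, 120 mm high, on the bench; leave alone. Origin under its centre.
- spray_can: can, 56 mm wide, 190 mm high, on the bench; leave alone. Origin under its centre.
- parts_tray: open plastic tray, 160 x 110 x 45 mm, on the bench; leave alone. Origin under its centre.
- wrench: wrench lying on the bench; leave alone.

How it is judged:
On the way, in this order (a step that is already met when the one before it is completed fails the run):
1. the left rim is pressed down until the loose wheel meets its stop (z of rim_left in the frame of jig below 0.07864 m and contact force between washer and wheel above 2 N and contact force between the fingers and wheel above 1 N), for 0.1 s.
2. the right rim is pressed down until the loose wheel meets its stop (z of rim_left in the frame of jig above 0.08136 m and contact force between washer and wheel above 2 N and contact force between the fingers and wheel above 1 N), for 0.1 s.
3. with the nut turned, the left rim is pressed with over 3 N and the wheel stays level within 1 mm at the rim (z of rim_left in the frame of jig between 0.07898 and 0.08102 m and value of joint nut above 0.2 rad and contact force between the fingers and wheel above 3 N and y of the grasp point in the frame of wheel above 0.035 m), for 0.1 s.
4. the right rim is pressed with over 3 N and the wheel stays level within 1 mm at the rim (z of rim_left in the frame of jig between 0.07898 and 0.08102 m and value of joint nut above 0.2 rad and contact force between the fingers and wheel above 3 N and y of the grasp point in the frame of wheel below -0.035 m), for 0.1 s.
At the end, for the whole second after the job is handed in: the wheel is level within 0.8 mm at the rim and at rest, with the washer bearing on the hub with 0.5 to 40 N: no play, not over-tightened (contact force between washer and wheel between 0.5 and 40 N and z of rim_left in the frame of jig between 0.07918 and 0.08082 m and angular speed of wheel below 0.05 rad/s); the robot touches nothing.
It fails at once if the wheel is pressed with more than 25 N (contact force between any of the arm, the fingers and wheel above 25 N).
It fails at once if another thing on the bench or jig is moved by more than 20 mm (distance of any of grease_tin, spare_washer, bush, paint_can, jar, spray_can, parts_tray, wrench from where it was at the start of the episode above 0.02 m).
It also fails if it takes over 67 s, if anything falls off the work surface, if the arm or the gripper's body presses on something with over 40 N, if the wrist force passes 120 N, or if a joint passes its speed limit or range.

## Working session

There is one attempt and no reset: what is moved stays moved. The work goes in short steps, each a Python script; the robot and the scene stay as the last script left them, time stands still between calls to the robot, and variables do not carry over. Pictures are saved under pics/ and viewed, at most 10 in all, crops included, and the job is handed in when it is done.

```bash
mkdir -p pics
python3 - <<'E'
from rig import bot
import cv2
for n in ["scene","side"]:
    c=bot.read_camera(n); cv2.imwrite(f"pics/{n}0.png",c["pixels"][:,:,::-1])
    print(n,{k:v for k,v in c.items() if k!="pixels"})
c=bot.read_camera("wrist");print(c["T_tool_cam"],c["vertical_fov"],c["cx"],c["cy"],c["k1"])
print(bot.read_eef_rot(),bot.read_t(),bot.read_wrist_force())
E
```

```text
scene {'vertical_fov': 42.38763926104842, 'cx': 306.4804360685579, 'cy': 239.445040808188, 'k1': 0.003965107345363741, 'origin': array([1.04998165, 0.76962059, 1.59414161]), 'orientation': array([-0.76654475, -2.78255225,  0.81400319])}
side {'vertical_fov': 45.688324230767726, 'cx': 323.6428958935048, 'cy': 233.44699732358796, 'k1': 0.039464822217476506, 'origin': array([ 0.44204766, -0.88510338,  1.15422623]), 'orientation': array([-2.44329961,  0.13589207, -0.07348036])}
[[-3.71594575e-04 -9.63735853e-01 -2.66857765e-01  7.46914441e-02]
 [ 9.99998485e-01  9.56310230e-05 -1.73784360e-03 -2.48081511e-03]
 [ 1.70034206e-03 -2.66858006e-01  9.63734358e-01 -1.49688820e-01]
 [ 0.00000000e+00  0.00000000e+00  0.00000000e+00  1.00000000e+00]] 69.98694681752525 320.5811722118416 237.6046986095899 -0.010016760243493227
[-5.85257984e-01 -3.08602531e+00  2.11454149e-03] 0.15 [ 0.57727577  0.09057228 -0.2490728 ]
```

View pics/scene0.png

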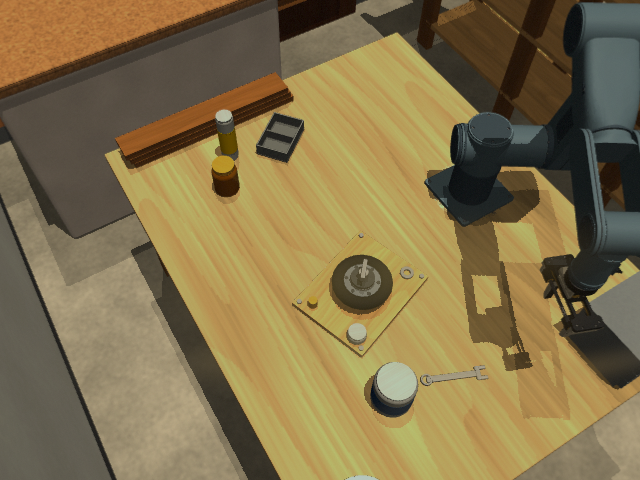

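View pics/side0.png

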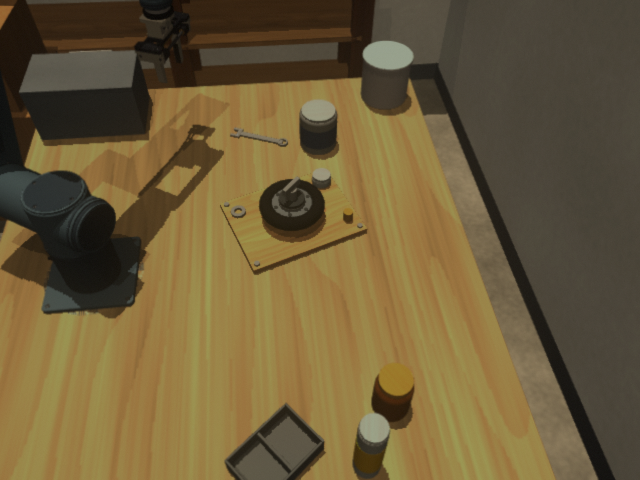

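Scene view: the wheel is at about (362,283) with the bar at about (364,268). Side view: the wheel is at (292,205) with the bar at (290,187). I'll enlarge both.

```bash
cat > h.py <<'E'
import numpy as np, cv2
from scipy.spatial.transform import Rotation as R
from rig import bot
def cam(c, tcp=None, rot=None):
    f=240/np.tan(np.radians(c["vertical_fov"])/2)
    if "origin" in c: o=np.array(c["origin"]); Rm=R.from_rotvec(c["orientation"]).as_matrix()
    else:
        T=np.eye(4); T[:3,:3]=R.from_rotvec(rot).as_matrix(); T[:3,3]=tcp; T=T@c["T_tool_cam"]; o=T[:3,3]; Rm=T[:3,:3]
    return dict(f=f,o=o,R=Rm,cx=c["cx"],cy=c["cy"],k=c["k1"])
def ray(m,uv):
    d=np.array([(uv[0]-m["cx"])/m["f"],(uv[1]-m["cy"])/m["f"]]); s=d.copy()
    for _ in range(10): s=d/(1+m["k"]*(s@s))
    v=m["R"]@np.array([s[0],s[1],1]); return m["o"],v/np.linalg.norm(v)
def atz(m,uv,z):
    o,v=ray(m,uv); return o+v*(z-o[2])/v[2]
def proj(m,p):
    q=m["R"].T@(np.asarray(p)-m["o"]); s=q[:2]/q[2]; s=s*(1+m["k"]*(s@s)); return s*m["f"]+[m["cx"],m["cy"]]
def tri(rays):
    A=0;b=0
    for o,v in rays:
        P=np.eye(3)-np.outer(v,v); A=A+P; b=b+P@o
    p=np.linalg.solve(A,b); return p,[np.linalg.norm((np.eye(3)-np.outer(v,v))@(p-o)) for o,v in rays]
E
python3 - <<'E'
import cv2,numpy as np
a=cv2.imread("pics/scene0.png")[225:360,285:435]; b=cv2.imread("pics/side0.png")[160:275,215:370]
A=cv2.resize(a,None,fx=4,fy=4,interpolation=2)[:540,:600]; 
cv2.imwrite("pics/sc_z.png",A); cv2.imwrite("pics/sd_z.png",cv2.resize(b,None,fx=4,fy=4,interpolation=2))
E
```

```text
(no output)
```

View pics/sc_z.png

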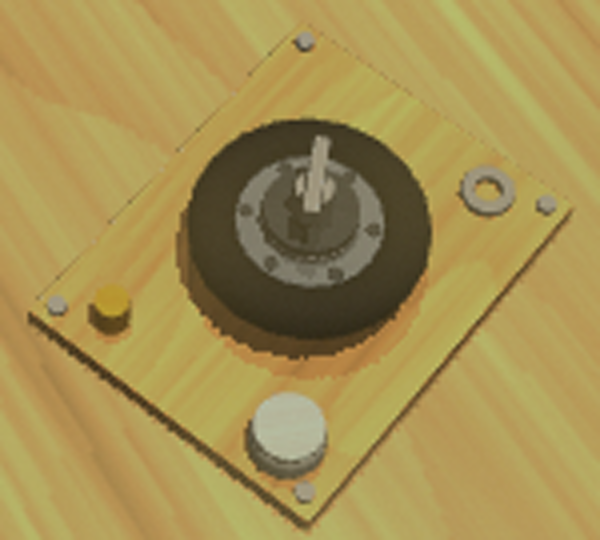

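View pics/sd_z.png

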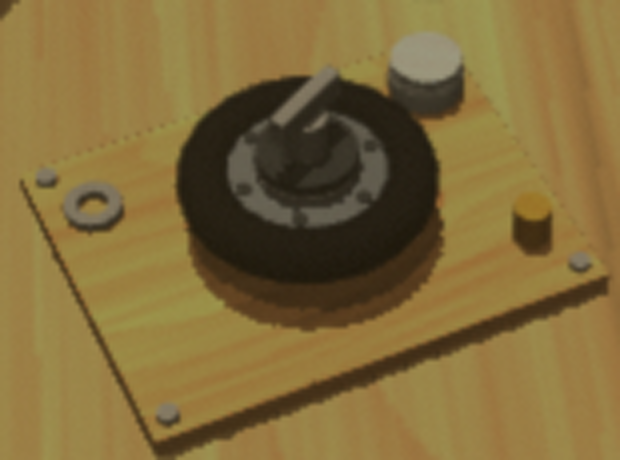

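Enlarged crops: jig corners are at scene crop (302,27), (572,210), (307,522), (30,313) and side crop (22,183), (158,443), (608,280). The bar's top runs from (320,138) to (314,210) in the scene crop and from (332,70) to (278,123) in the side crop.

Run:
```python
from h import *
np.set_printoptions(precision=4,suppress=True)
S=cam(bot.read_camera("scene")); D=cam(bot.read_camera("side"))
sc=lambda p:(p[0]/4+285-.4,p[1]/4+225-.4); sd=lambda p:(p[0]/4+215-.4,p[1]/4+160-.4)
cs=np.array([atz(S,sc(p),.018) for p in [(302,27),(572,210),(307,522),(30,313)]])
cd=np.array([atz(D,sd(p),.018) for p in [(22,183),(158,443),(608,280)]])
print(cs,cs.mean(0)); print(cd)
print([np.linalg.norm(cs[i]-cs[(i+1)%4]) for i in range(4)],[np.linalg.norm(cd[i]-cd[(i+1)%3]) for i in range(3)],(cd[0]+cd[2])/2)
for a,b in [((320,138),(332,70)),((314,210),(278,123)),((317,174),(305,97)),((302,27),(158,443)),((572,210),(22,183)),((30,313),(608,280))]:
    print(tri([ray(S,sc(a)),ray(D,sd(b))]))
```

```text
[[ 0.3902 -0.0404  0.018 ]
 [ 0.3096  0.193   0.018 ]
 [ 0.607   0.2949  0.018 ]
 [ 0.6889  0.0632  0.018 ]] [0.4989 0.1276 0.018 ]
[[ 0.307   0.1815  0.018 ]
 [ 0.3892 -0.0448  0.018 ]
 [ 0.6864  0.0564  0.018 ]]
[np.float64(0.2469017345244043), np.float64(0.3143272560820307), np.float64(0.24575178082788482), np.float64(0.3161939513648491)] [np.float64(0.2408356104970718), np.float64(0.3140312257339906), np.float64(0.3995570639583809)] [0.4967 0.119  0.018 ]
(array([0.5036, 0.1172, 0.1724]), [np.float64(0.010186176149606046), np.float64(0.010186176149606084)])
(array([0.4896, 0.1342, 0.1011]), [np.float64(0.010981873160548898), np.float64(0.010981873160548857)])
(array([0.4967, 0.1255, 0.137 ]), [np.float64(0.0001445172768180812), np.float64(0.0001445172768183331)])
(array([ 0.3889, -0.0422,  0.0146]), [np.float64(0.00013982921644535332), np.float64(0.00013982921644523042)])
(array([0.3058, 0.1898, 0.0093]), [np.float64(0.00018051252481778948), np.float64(0.00018051252481788256)])
(array([0.6876, 0.0608, 0.0127]), [np.float64(5.940934305740621e-05), np.float64(5.94093430574516e-05)])
```

The axle is at about (0.497, 0.124), the jig yaw is about 19°, and the bar top is at z ≈ 0.137, as expected. Next I go above it for a close look.

```bash
cat >> h.py <<'E'
def down(psi): return (R.from_euler('z',psi,degrees=True)*R.from_euler('x',180,degrees=True)).as_rotvec()
E
python3 - <<'E'
from h import *
np.set_printoptions(precision=4,suppress=True)
S=cam(bot.read_camera("scene")); D=cam(bot.read_camera("side"))
sc=lambda p:(p[0]/4+285-.4,p[1]/4+225-.4); sd=lambda p:(p[0]/4+215-.4,p[1]/4+160-.4)
for a,b in [((314,210),(332,70)),((320,138),(278,123))]: print(tri([ray(S,sc(a)),ray(D,sd(b))]))
bot.move_pose([.497,.124,.28],down(115.9))
p,r=bot.read_ee_pos(),bot.read_eef_rot(); c=bot.read_camera("wrist")
cv2.imwrite("pics/w1.png",c["pixels"][:,:,::-1]); np.savez("w1.npz",p=p,r=r)
M=cam(c,p,r); print(p,r,bot.read_t(),bot.read_joint_positions(),bot.read_wrist_force())
print([proj(M,q) for q in [(.497,.124,.138),(.497,.124,.080)]])
E
```

```text
(array([0.5148, 0.1477, 0.1374]), [np.float64(0.0006848812769005316), np.float64(0.0006848812769007185)])
(array([0.4789, 0.1034, 0.1379]), [np.float64(0.000848865036125536), np.float64(0.0008488650361257235)])
[0.4967 0.1248 0.28  ] [-1.6652 -2.6636 -0.0003] 2.1833 [ 0.0282  0.1631  1.5481  0.0003  1.4306 -0.4255] [0.3368 0.3971 0.1249]
[array([323.5398, 229.5416]), array([323.1245, 215.8945])]
```

View pics/w1.png

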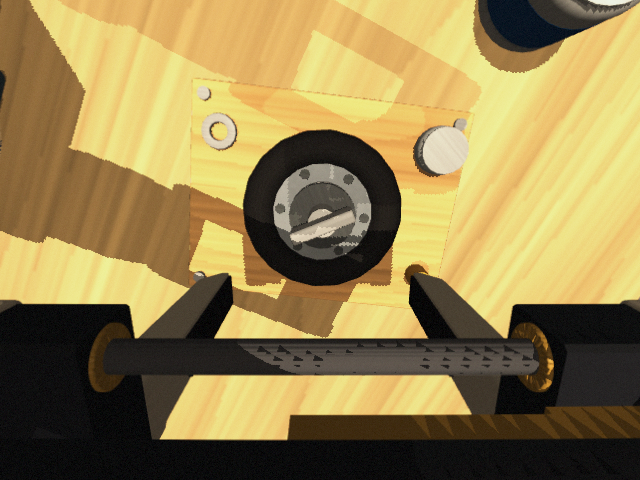

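The wrist view agrees with the estimate: the bar top runs from (291,238) to (355,215), centred at about (323,227) against a predicted (323.5,229.5). Next I press the left rim, then the right, using closed fingers turned tangentially.

```bash
cat >> h.py <<'E'
C=np.array([.497,.124]); Y=np.radians(19); L=np.array([-np.sin(Y),np.cos(Y)])
def press(side,guard,zlow,hold=.3,speed=.02,ztop=.106):
    xy=C+side*.068*L
    bot.move_straight([*xy,ztop],.2)
    f0=np.array(bot.read_wrist_force())
    g=bot.move_straight([*xy,zlow],speed,guard=guard)
    z1=bot.read_ee_pos()[2]; bot.pause(hold)
    z=bot.read_ee_pos()[2]; f=np.array(bot.read_wrist_force())-f0
    print("press",side,g,"tipz mm",round(z1*1e3-17,2),round(z*1e3-17,2),"F",f.round(2),"t",bot.read_t())
    return g,z
E
python3 - <<'E'
from h import *
np.set_printoptions(precision=4,suppress=True)
d=np.load("w1.npz"); M=cam(bot.read_camera("wrist"),d["p"],d["r"])
a,b=atz(M,(291,238),.138),atz(M,(355,215),.138); print(a,b,(a+b)/2,np.linalg.norm(a-b),np.degrees(np.arctan2(*(b-a)[1::-1])))
bot.gripper_close(); print(bot.read_t(),bot.read_grip_width())
xy=C+.068*L; bot.move_pose([*xy,.16],down(109)); print(bot.read_t())
press(1,4,.088)
E
```

```text
[0.4745 0.1045 0.138 ] [0.5158 0.1476 0.138 ] [0.4952 0.1261 0.138 ] 0.059687005050898946 46.26573348378214
3.6833 0.00034904386372767125
4.2917
press 1 True tipz mm 76.51 76.59 F [1.07 1.42 3.53] t 5.65
```

Run:
```python
from h import *
xy=C+.068*L; bot.move_straight([*xy,.16],.2)
xy=C-.068*L; bot.move_straight([*xy,.16],.2)
press(-1,4,.088)
bot.move_straight([*xy,.16],.2)
bot.let_go(); bot.move_pose([.4965,.1255,.19],down(50)); print(bot.read_t(), bot.read_joint_positions())
p,r=bot.read_ee_pos(),bot.read_eef_rot(); c=bot.read_camera("wrist")
cv2.imwrite("pics/w2.png",c["pixels"][:,:,::-1]); np.savez("w2.npz",p=p,r=r)
M=cam(c,p,r); print(p,[proj(M,[.4965+s*.03*np.cos(np.radians(50)),.1255+s*.03*np.sin(np.radians(50)),.138]).round(1) for s in (-1,0,1)])
```

```text
press -1 True tipz mm 76.46 76.54 F [-0.92  0.86  4.11] t 8.3333
11.3667 [ 2.93087099e-02  2.27534368e-01  1.69319941e+00 -8.98042172e-05
  1.22099884e+00  7.26278877e-01]
[0.49648719 0.12537364 0.18990246] [array([320.2, 304.9]), array([320.2, 261. ]), array([320.2, 213.6])]
```

View pics/w2.png

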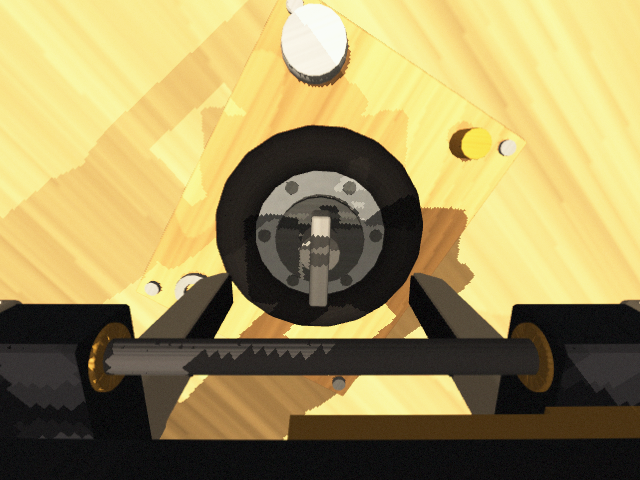

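The bar runs from (321,217) to (318,305), with its centre within 0.5 mm of the prediction and turned about 2° clockwise of the gripper. Measured travel is about 2.75 mm either way, so the play should vanish near 0.81 rad. I'll turn 0.97 rad.

Run:
```python
from h import *
c=[.4965,.1255]
bot.move_pose([*c,.155],down(48)); bot.move_straight([*c,.136],.08,guard=8)
print(bot.read_ee_pos(),bot.read_wrist_force(),bot.read_t())
bot.gripper_close(); print(bot.read_grip_width(),bot.read_grasp_force(),bot.read_wrist_force())
for a in (24,48-np.degrees(.97)):
    bot.move_pose([*c,.136-.0015*np.radians(48-a)],down(a))
    print(a,bot.read_t(),bot.read_moment(),bot.read_wrist_force(),bot.read_joint_positions()[5])
bot.pause(.2); r=R.from_rotvec(bot.read_eef_rot()).as_matrix()[:,0]; print("psi",np.degrees(np.arctan2(r[1],r[0])))
bot.let_go(); bot.move_straight([*c,.19],.2)
p,r=bot.read_ee_pos(),bot.read_eef_rot(); k=bot.read_camera("wrist")
cv2.imwrite("pics/w3.png",k["pixels"][:,:,::-1]); print(bot.read_t(),p)
```

```text
[0.49668641 0.12547406 0.13645168] [-0.38308053  0.44068588 -0.12811093] 12.0667
0.011561307709385729 30.343354493379593 [-2.652269    2.41825442  4.77608736]
24 13.775 [ 0.70490984  0.70172828 -0.09981865] [-3.00739745  4.31044008  6.72798203] 1.1818651147564525
-7.576906127689853 14.3667 [ 1.15117766  0.80585354 -0.13306348] [-3.05086796  6.04043096  5.90382097] 1.7328484842641736
psi -7.596077598204493
16.375 [0.49683521 0.12550126 0.19046183]
```

View pics/w3.png

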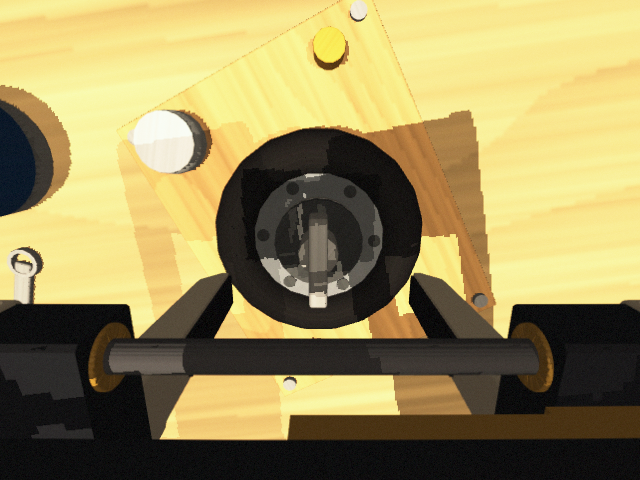

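The bar stays lined up with the gripper, from (318,207) to (318,305), so the turn took. Next is the check press on the left, then the right.

Run:
```python
from h import *
bot.gripper_close()
for s in (1,-1):
    xy=C+s*.068*L; bot.move_pose([*xy,.16],down(19 if s>0 else 19)) if s>0 else bot.move_straight([*xy,.16],.2)
    press(s,6,.090,hold=.4)
    bot.move_straight([*xy,.16],.2)
print(bot.read_t())
```

```text
press 1 True tipz mm 79.42 79.52 F [-0.83  0.53  5.49] t 19.6167
press -1 True tipz mm 79.43 79.54 F [-1.94  0.18  6.66] t 22.2917
22.7583
```

Both rims hold level, giving about 0.47 mm at 6 N against 2.75 mm of play before. A quick two-force stiffness check will tell nipped from barely seated.

Run:
```python
from h import *
for s in (-1,1):
    xy=C+s*.068*L; bot.move_straight([*xy,.16],.2); bot.move_straight([*xy,.103],.2); f0=np.array(bot.read_wrist_force())
    for g in (2,4):
        bot.move_straight([*xy,.0935],.008,guard=g); o=[]
        for _ in range(20): bot.pause(.02); o.append([bot.read_ee_pos()[2]*1e3-17,bot.read_wrist_force()[2]-f0[2]])
        print(s,g,np.mean(o,0).round(3),np.std(o,0).round(3))
    bot.move_straight([*xy,.16],.2)
print(bot.read_t())
```

```text
-1 2 [79.707  3.988] [0.015 0.714]
-1 4 [79.555  4.788] [0.014 0.415]
1 2 [79.96  4.07] [0.011 0.596]
1 4 [79.711  5.119] [0.013 0.467]
28.9917
```

Too noisy to tell, so I'll run a slow force-displacement scan with averaging.

Run:
```python
from h import *
for s in (1,-1):
    xy=C+s*.068*L; bot.move_straight([*xy,.16],.2); bot.move_straight([*xy,.100],.2)
    for zt in (.0985,.0972,.0968,.0964,.0960,.0956):
        bot.move_straight([*xy,zt],.02,guard=12); o=[]
        for _ in range(25): bot.pause(.016); o.append([bot.read_ee_pos()[2]*1e3-17,bot.read_wrist_force()[2]])
        o=np.mean(o,0)
        if zt==.0985: f0=o[1]
        print(s,zt,round(o[0],3),round(o[1]-f0,2))
        if o[1]-f0>12: break
    bot.move_straight([*xy,.16],.2)
print(bot.read_t())
```

```text
1 0.0985 81.79 0.0
1 0.0972 80.193 0.5
1 0.0968 79.962 4.27
1 0.0964 79.672 6.3
1 0.096 79.483 8.22
1 0.0956 79.308 10.22
-1 0.0985 81.882 0.0
-1 0.0972 80.181 0.17
-1 0.0968 79.957 3.5
-1 0.0964 79.665 5.72
-1 0.096 79.483 7.11
-1 0.0956 79.314 9.1
39.925
```

The stiff initial region (about 16 N/mm up to about 4 N, then about 9 N/mm) matches on both sides. That means there is no play and the preload is about 10 N, roughly 5–6° past vanishing. I'll add 4° to reach the ten degrees asked for, then recheck both rims.

Run:
```python
from h import *
c=[.4968,.1255]; a=-7.6
bot.let_go(); bot.move_pose([*c,.16],down(a)); bot.move_straight([*c,.1348],.1,guard=8)
bot.gripper_close(); bot.move_pose([*c,.1347],down(a-4)); bot.pause(.15)
r=R.from_rotvec(bot.read_eef_rot()).as_matrix()[:,0]; print("psi",np.degrees(np.arctan2(r[1],r[0])),bot.read_moment(),bot.read_t())
bot.let_go(); bot.move_straight([*c,.165],.2); bot.gripper_close(); print(bot.read_t())
for s in (1,-1):
    xy=C+s*.068*L; bot.move_straight([*xy,.165],.25)
    press(s,6,.092,hold=.4,ztop=.102)
    if s>0: bot.move_straight([*xy,.16],.25)
bot.move_straight([*xy,.18],.2); print(bot.read_t())
```

```text
psi -11.619128843795973 [ 1.03070335 -0.00786236 -0.07627685] 44.05
47.1333
press 1 True tipz mm 79.54 79.61 F [-1.45 -0.58  4.1 ] t 48.8167
press -1 True tipz mm 79.51 79.56 F [-0.77  0.26  6.04] t 51.1833
51.7583
```

Both rims hold level and firm, within 0.5 mm under about 4–6 N, and the robot is clear. Handing in.

```bash
python3 -c "
from rig import bot
print(bot.hand_in(),bot.read_t())"
```

```text
the job is handed in; nothing more can be done
the job is handed in; nothing more can be done
```

The job is handed in, but no verdict came back: I turned the nut about 1.04 rad, an estimated 10° past where the play vanished, and afterwards both rims sank less than 0.5 mm under about 4–6 N; nothing else on the bench was intentionally touched.

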